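# Draw out the press lever and hold it level over its pivot

## Robot

A 6-joint arm with a two-finger parallel gripper is mounted at the origin on the work surface. World frame = base frame: x ahead of the robot, y to its left, z up, the work surface at z = 0. Lengths are in m, angles in rad, forces in N, time in s.
With the tool pointing down it reaches from about 0.3 to 0.775 m from the base axis. Payload 14.6 kg.
Tool frame: the origin (TCP) lies at the very end of the fingers, on their centre line; the grasp point (between the pads) lies 19 mm behind it; x points along the fingers, y is the direction in which the jaws open and shut, and the axes are right-handed (so a half turn about x gives the same grasp; the last joint's range is limited). The gripper opens to 94 mm and grips with 3 to 60 N. Pads are 16 mm wide; open, the fingers measure 119 mm over their backs; the gripper's body (75 mm by 177 mm) begins 78 mm behind the grasp point.
Start: joints at [-0.067, 0.3, 1.521, -0, 1.321, -0.067], TCP at [0.55, -0, 0.205] pointing down, gripper open.
Joint ranges: [-3.03, 3.03], [-0.79, 2.21], [0.23, 2.52], [-1.04, 4.18], [0, 3.07], [-2.55, 2.55]. Speed limits (rad/s): [2.22, 2.22, 2.57, 3.14, 3.14, 3.14].

## Interface

Orientations are given as [roll, pitch, yaw] about the fixed x, y, z axes, in that order (R = Rz(yaw) Ry(pitch) Rx(roll)).
In Python, from station import ctrl, viewer, hand_in gives the robot as it stands. The module is installed in compiled form; this text tells all that it offers.
- The arm moves only by the tool play_rows, never from a script. Its argument "deltas" is a list that holds one entry, the list of rows, each a list of 7 numbers: the shift along the tool's x, y, z in mm, then the turn, a rotation vector about the tool's x, y, z in rad, then the finger opening in mm, from 0 to 94. In form: [[[dx, dy, dz, ax, ay, az, gripper], ...]]. A call has 1 to 10 rows; each row shifts and turns the commanded pose from where the row before left it, along the tool's axes as they then stand; what a row does not reach is not made up. A row lasts 1/10 s, in which the tool goes at most 50 mm and 8.59 degrees, less where a joint would pass 70% of its speed; a pose out of reach is approached as far as the arm can. A call with a gripper value outside its range is refused whole. The fingers move at their own pace and stop on an object; "grip_force" is the grip in N (left out, the last holds). Time passes only in rows, so rows that do not move let the fingers close. It gives the time, the measured TCP pose, the force and the opening at its end, in the units of the state.
- ctrl.get_obs(): the state, without advancing time (a new reading comes with each control period).
- viewer.camera(name): name is "scene" or "side" or "wrist"; returns a dict with "img" (400x640x3 uint8, red, green, blue), "fx", "fy", "cx", "cy" (pixels), "rvec" (rotation vector, rad) and "tvec" (3), from world to camera coordinates, as OpenCV has them. Camera axes: x right, y down, z forward; pixel columns grow to the right and rows downward; lengths in m; the calibration is good to about 2 mm. A picture is of the moment at which its call begins. There is no depth.
- hand_in(): hands the job in, once; it reports no verdict.
The state is a dict: "time_s": time; "qpos": joint angles; "joint_vel": joint speeds; "tau": joint torques, N m; "ee_pos": TCP position; "eef_rot": TCP orientation; "force": force on the tool from outside, world axes, zero at the start; "moment": the same for the moment, N m; "grip_width": finger opening in m.
Only numpy, scipy, OpenCV 4.12 (cv2) and the standard library are available. Lean on these libraries where they do the work, as an engineer would, in place of code of your own. Each camera call takes 0.05 s, during which the arm holds its last target.

## Task

The cast pressure lever of the printing press lies flat on the bed with its heavy hub end pushed in under the steel bridge plate: draw it out along the bed, flat, until the whole hub is clear of the plate. Then grip it by the arm at its balance point, lift it level, and hold it level and still over the pivot fixture, the bore of the hub straight above the upright stud and the arm lined up over the fork, two or three centimetres clear of the stud's top. The program finishes while still holding it there in the gripper; leave the loose things around it where they stand.

Things in the scene. Friction and masses are not known exactly. Their poses are not given: they have to be found in the camera images.
- lever: Dark cast lever, 0.55 to 0.8 kg, 226 mm long: a hub 48 mm across, 38 mm high, with a vertical 25 mm bore; a straight arm 16 mm wide and 18 mm high, 14 to 32 mm above the lever's underside; an eye at the far end. Hub and eye stand on the bed. Origin: centre of the hub's underside; x runs along the arm to the eye, z up. The bare arm to grip runs from 24 to 178 mm along x. Balances at x = 52 mm.
- lever_balance (a point): The lever's balance point: 52 mm from the hub's axis towards the eye, at half the arm's height (23 mm above the lever's underside). At the start it is under the bridge plate.
- lever_eye (a point): The lever's thin end: centre of the underside of its round eye, 24 mm across, 36 mm high, 190 mm from the hub's axis. At the start it lies on the bed 75 mm or more outside the bridge's open end.
- bridge: Fixed steel bridge: a plate 160 mm long (x), 92 mm wide, underside 46 mm and top 54 mm above the bed, on two side walls that leave a straight tunnel 64 mm wide along x; 140 mm wide at the foot. Origin: on the bed under the plate's middle. The lever sticks out at the -x end and is drawn out along -x.
- bridge_lip (a point): Middle of the plate's edge at the bridge's open (-x) end, 80 mm from the bridge's origin, at the plate's underside, 46 mm above the bed. The hub is clear once its axis is more than 24 mm outside this edge.
- fixture: Fixed grey pivot fixture: base 70 mm wide, 18 mm high, from -40 to 230 mm along x; an upright bright stud 19 mm across on a 44 mm collar 30 mm high; 190 mm from the stud a fork of two blocks 38 mm apart, tops 50 mm above the bed. Origin: on the bed on the stud's axis; x runs from stud to fork. The lever is to be held hub over stud, eye over fork.
- stud_top (a point): Centre of the top of the fixture's stud, 62 mm above the bed.
- nut: Brass ring, 36 mm across, 12 mm high, lying loose on the bridge plate; leave it. Origin: its underside's centre.
- ink_tin: Plain metal tin, 72 mm across, 55 mm high, standing loose beyond the work; leave it. Origin: its underside's centre.
- spray: Grey bottle, 64 mm across, 170 mm high, standing loose beyond the work; leave it. Origin: its underside's centre.
- jar: Amber jar, 60 mm across, 80 mm high, standing loose beyond the work; leave it. Origin: its underside's centre.
- knife: Spatula lying flat and loose on the robot's side of the bridge; leave it. Origin: its underside, about the middle.
- wrench: Wrench lying flat and loose to the right of the work; leave it. Origin: its underside, about the middle.
- cup: White cup, 72 mm across, 85 mm high, standing loose to the right of the work; leave it. Origin: its underside's centre.
Mind the look-alikes: they are no part of the job. There is more than one size of the lever; the job needs the middle-sized.

How it is judged:
On the way, in this order (a step that is already met when the one before it is completed fails the run):
1. the lever is drawn out: its whole hub clear of the bridge plate while the lever still lies flat on the bed (x of lever in the frame of bridge below -0.104 m and height (world z) of lever below 0.008 m and angle between lever's own z axis and vertical below 0.1 rad), for 0.1 s.
2. the lever is lifted off the bed, level, gripped within 20 mm of its balance point (height (world z) of lever above 0.03 m and angle between lever's own z axis and vertical below 0.12 rad and x of the grasp point in the frame of lever between 0.032 and 0.072 m and contact force between the fingers and lever above 2 N), for 0.2 s.
At the end, for the whole second after the job is handed in: The gripper holds the lever by its arm within 20 mm of the balance point, level within 5 degrees and at rest, touching nothing but the fingers: the hub's axis within 8 mm of the stud's axis, the arm pointing to the fork within 7 degrees, the lever's underside 8 to 50 mm above the stud's top (horizontal distance between lever and stud_top below 0.008 m and z of lever in the frame of stud_top between 0.008 and 0.05 m and x of lever_balance in the frame of fixture above 0.03 m and angle between the x axis of lever and the x axis of fixture, either way round below 0.12 rad and angle between lever's own z axis and vertical below 0.09 rad and x of the grasp point in the frame of lever between 0.032 and 0.072 m and contact force between the fingers and lever above 2 N and contact force between lever and fixture below 0.3 N and contact force between lever and bridge below 0.3 N and linear speed of lever below 0.02 m/s and angular speed of lever below 0.15 rad/s); the arm keeps its last pose, push and grip.
It fails at once if a loose bystander is moved more than 25 mm (distance of any of nut, ink_tin, spray, jar, knife, wrench, cup from where it was at the start of the episode above 0.025 m).
It also fails if it takes over 48 s, if anything falls off the work surface, if the arm or the gripper's body presses on something with over 40 N, if the wrist force passes 120 N, or if a joint passes its speed limit or range.

## Working session

There is one attempt and no reset: what is moved stays moved. The work goes in short steps, Python scripts to look and compute and a tool call to move; the robot and the scene stay as the last step left them, time stands still between calls to the robot, and variables do not carry over. Pictures are saved under pics/ and viewed, and the job is handed in when it is done.

Besides the shell and the picture viewer there is one more tool, called after "Request:" as name(argument=value, ...), one argument or row to a line, values as JSON. play_rows: Moves the arm, as the interface text tells. Its arguments: {"type":"object","properties":{"deltas":{"type":"array","items":{"type":"array","items":{"type":"array","items":{"type":"number"}}}},"grip_force":{"type":"number"}},"required":["deltas"]}

```bash
mkdir -p pics; cat > h.py <<'E'
import numpy as np, cv2
from station import ctrl, viewer, hand_in
def cam(n,save=None):
    c=viewer.camera(n)
    if save: cv2.imwrite('pics/'+save,c['img'][:,:,::-1])
    return c
def K(c): return np.array([[c['fx'],0,c['cx']],[0,c['fy'],c['cy']],[0,0,1.]])
def proj(c,P): return cv2.projectPoints(np.array(P,float).reshape(-1,3),np.array(c['rvec'],float),np.array(c['tvec'],float),K(c),None)[0].reshape(-1,2)
def ray(c,px,z):
    R=cv2.Rodrigues(np.array(c['rvec'],float))[0]; t=np.array(c['tvec'],float)
    o=-R.T@t; px=np.atleast_2d(np.array(px,float))
    d=np.c_[(px[:,0]-c['cx'])/c['fx'],(px[:,1]-c['cy'])/c['fy'],np.ones(len(px))]@R
    return o+d*((z-o[2])/d[:,2])[:,None]
E
python3 - <<'E'
from h import *
import pickle
for n in['scene','side','wrist']:
    c=cam(n,n+'0.png'); pickle.dump(c,open(n+'0.pkl','wb'))
    R=cv2.Rodrigues(np.array(c['rvec'],float))[0]; print(n,-R.T@c['tvec'],R[2],c['fx'])
print(ctrl.get_obs())
E
```

```text
scene [ 1.07897346 -0.51997998  1.12310888] [-0.46709272  0.3580379  -0.80847588] 433.6157014611047
side [-0.24591596  0.74204037  1.00332425] [ 0.50694955 -0.55168574 -0.6623028 ] 370.9567052700813
wrist [0.55040608 0.07669154 0.38430733] [-0.00142909 -0.26914474 -0.96309868] 338.7760045106263
{'time_s': 0.15, 'qpos': array([-6.66077351e-02,  3.00344156e-01,  1.52142986e+00,  1.74121851e-05,
        1.32070902e+00, -6.65875046e-02]), 'joint_vel': array([ 0.00019744, -0.00235942, -0.00097475, -0.00170773, -0.00097203,
        0.0004624 ]), 'tau': array([-2.50185103e-04, -5.31960297e+01, -3.52822959e+01,  7.07691838e-02,
        2.35654798e-02, -3.66386917e-05]), 'ee_pos': array([5.49800344e-01, 1.07064956e-05, 2.05019940e-01]), 'eef_rot': array([-1.65632472,  1.56990578,  3.05603971]), 'force': array([ 0.03012366, -0.08454766,  0.47614992]), 'moment': array([-0.01341139,  0.0473239 ,  0.02551767]), 'grip_width': 0.09363706146935252}
```

View pics/scene0.png

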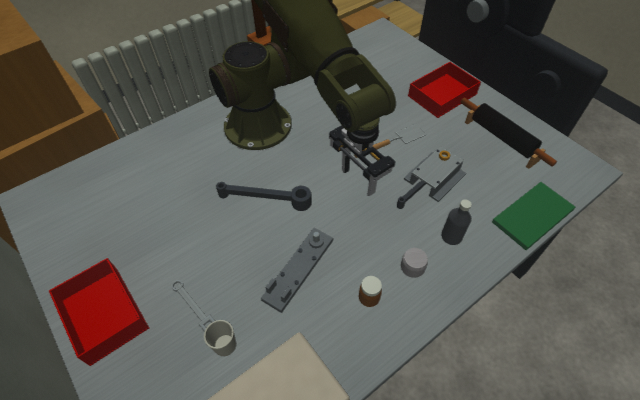

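View pics/side0.png

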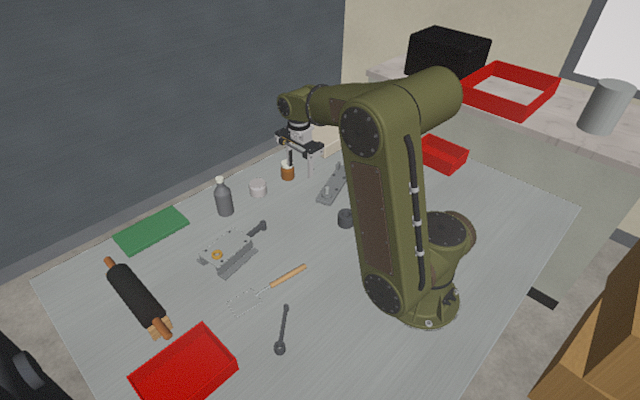

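View pics/wrist0.png

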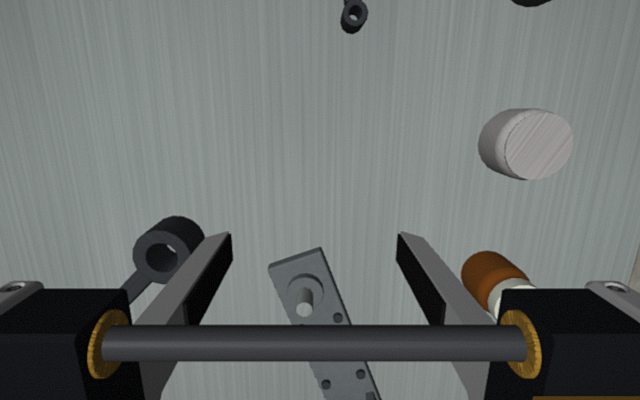

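Scene: the bridge is at about (437,172), the lever's eye at about (402,203), the stud at about (316,236) and the fork at about (278,290). The larger look-alike lever is on the left at (265,192). I'll zoom in next.

```bash
python3 - <<'E'
from h import *
import pickle
c=pickle.load(open('scene0.pkl','rb'));im=c['img'][:,:,::-1]
a=cv2.resize(im[130:220,380:480],None,fx=6,fy=6,interpolation=cv2.INTER_CUBIC); cv2.imwrite('pics/s_br.png',a)
a=cv2.resize(im[220:315,250:345],None,fx=6,fy=6,interpolation=cv2.INTER_CUBIC); cv2.imwrite('pics/s_fx.png',a)
c=pickle.load(open('side0.pkl','rb'));im=c['img'][:,:,::-1]
a=cv2.resize(im[210:290,185:285],None,fx=6,fy=6,interpolation=cv2.INTER_CUBIC); cv2.imwrite('pics/d_br.png',a)
E
```

```text
(no output)
```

View pics/s_br.png

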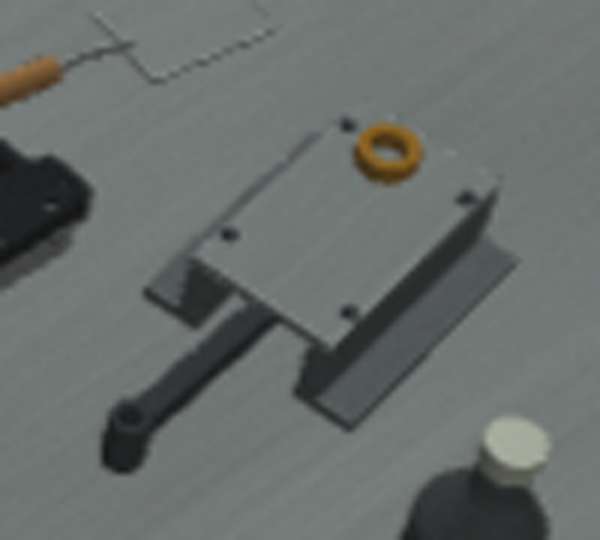

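View pics/s_fx.png

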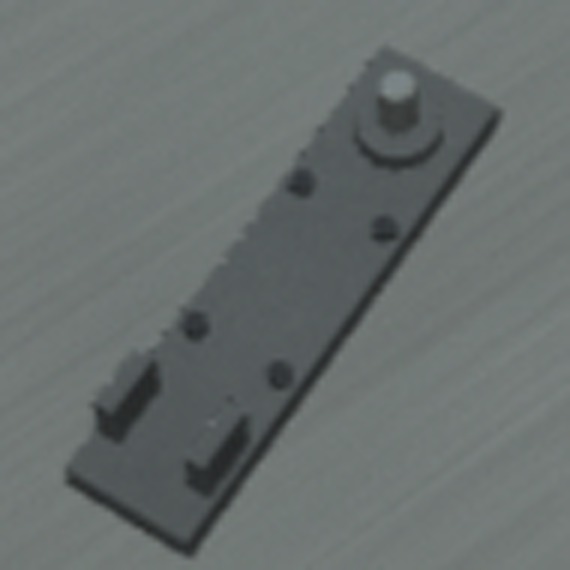

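View pics/d_br.png

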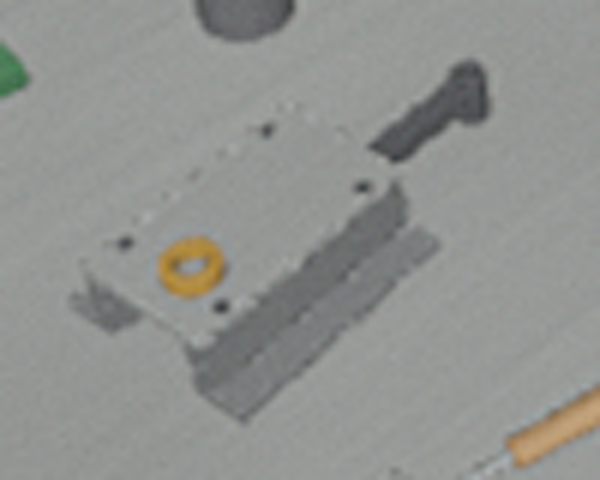

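```bash
python3 - <<'E'
from h import *
import pickle
np.set_printoptions(precision=4,suppress=True)
s=pickle.load(open('scene0.pkl','rb')); d=pickle.load(open('side0.pkl','rb'))
f=lambda P,o:(np.array(P,float)+.5)/6-.5+np.array(o)
sp=ray(s,f([(190,252),(335,350),(498,183),(350,108)],(380,130)),.054)
print('plate scene',sp, sp.mean(0))
dp=ray(d,f([(402,178),(198,348),(85,262),(290,105)],(185,210)),.054)
print('plate side',dp,dp.mean(0))
print('eye s',ray(s,f([(130,413)],(380,130)),.036),'d',ray(d,f([(468,75)],(185,210)),.036))
print('arm far centre s',ray(s,f([(258,318)],(380,130)),.032), 'd',ray(d,f([(387,148)],(185,210)),.032))
print('nut',ray(s,f([(388,148)],(380,130)),.066),ray(d,f([(192,262)],(185,210)),.066))
print('stud',ray(s,f([(398,85)],(250,220)),.062))
fp=ray(s,f([(385,47),(500,113),(190,543),(68,473)],(250,220)),.018);print('base',fp)
a=fp[0]+fp[1];b=fp[2]+fp[3];v=(b-a)/2;print('fix yaw',np.arctan2(v[1],v[0]),np.linalg.norm(v), a/2+v/np.linalg.norm(v)*.04)
v=(fp[2]-fp[1]);print(np.arctan2(v[1],v[0]))
w=pickle.load(open('wrist0.pkl','rb'))
print('stud w',ray(w,[(306,293)],.062),'eye w',ray(w,[(353,13)],.036))
print('spray top',ray(s,[(465,204)],.170),'knife',ray(s,[(375,147),(397,137),(424,136)],.01))
print('tin',ray(s,[(414,257)],.055))
E
```

```text
plate scene [[0.5353 0.2499 0.054 ]
 [0.6294 0.2626 0.054 ]
 [0.6031 0.4175 0.054 ]
 [0.5146 0.3946 0.054 ]] [0.5706 0.3312 0.054 ]
plate side [[0.5296 0.255  0.054 ]
 [0.5086 0.4095 0.054 ]
 [0.6039 0.4183 0.054 ]
 [0.6243 0.2646 0.054 ]] [0.5666 0.3369 0.054 ]
eye s [[0.5855 0.1612 0.036 ]] d [[0.5843 0.1626 0.036 ]]
arm far centre s [[0.5796 0.262  0.032 ]] d [[0.5734 0.2346 0.032 ]]
nut [[0.5544 0.3789 0.066 ]] [[0.5516 0.3814 0.066 ]]
stud [[ 0.5389 -0.1367  0.062 ]]
base [[ 0.4946 -0.1124  0.018 ]
 [ 0.5606 -0.0907  0.018 ]
 [ 0.6511 -0.3384  0.018 ]
 [ 0.5898 -0.3633  0.018 ]]
fix yaw -1.2142303475036877 0.26605588276708303 [ 0.5415 -0.139   0.018 ]
-1.220465687510481
stud w [[ 0.5415 -0.1181  0.062 ]] eye w [[0.5859 0.158  0.036 ]]
spray top [[0.7659 0.2005 0.17  ]] knife [[0.3544 0.2606 0.01  ]
 [0.3661 0.3549 0.01  ]
 [0.4216 0.4344 0.01  ]]
tin [[0.764  0.0361 0.055 ]]
```

```bash
cat >> h.py <<'E'
from scipy.spatial.transform import Rotation as Ro
np.set_printoptions(precision=4,suppress=True)
def tool(): 
    o=ctrl.get_obs(); return np.array(o['ee_pos']),Ro.from_euler('xyz',o['eef_rot']),o
def goal(pos,yaw):
    # tool x down, tool y perpendicular to lever axis of given yaw
    p,R,o=tool()
    n=np.array([-np.sin(yaw),np.cos(yaw),0]); 
    if n@R.as_matrix()[:,1]<0:n=-n
    x=np.array([0,0,-1.]); G=Ro.from_matrix(np.c_[x,n,np.cross(x,n)])
    dw=np.array(pos)-p
    return p,dw,'d_tool_now(mm)',R.inv().apply(dw)*1000,'d_tool_goal(mm)',G.inv().apply(dw)*1000,'rotvec',(R.inv()*G).as_rotvec()
E
python3 - <<'E'
from h import *
p,R,o=tool(); print(R.as_matrix())
print(goal((.59,.12,.2),-1.41))
E
```

```text
[[-0.0009  1.     -0.    ]
 [ 0.0001 -0.     -1.    ]
 [-1.     -0.0009 -0.0001]]
(array([0.5498, 0.    , 0.205 ]), array([ 0.0402,  0.12  , -0.005 ]), 'd_tool_now(mm)', array([   4.9934,   40.2012, -119.9899]), 'd_tool_goal(mm)', array([   5.0199,   58.8919, -112.0053]), 'rotvec', array([-0.1608, -0.0001,  0.0009]))
```

Request:
play_rows(
  deltas=[
    [[0, 10, -20, -0.04, 0, 0, 94], [0, 10, -25, -0.04, 0, 0, 94], [0, 12, -30, -0.04, 0, 0, 94], [0, 12, -25, -0.04, 0, 0, 94], [0, 8, -14, 0, 0, 0, 94], [0, 0, 0, 0, 0, 0, 94], [0, 0, 0, 0, 0, 0, 94]],
  ],
)

```text
time_s: 0.85
ee_pos: [0.5929, 0.1169, 0.2052]
eef_rot: [-1.177, 1.57, -2.588]
force: [0.5, 0.2, 0.5]
grip_width: 0.0934
```

```bash
python3 - <<'E'
from h import *
import pickle
c=cam('wrist','w1.png'); pickle.dump(c,open('w1.pkl','wb'))
print(tool()[0],tool()[1].as_matrix(), tool()[2]['time_s'])
c=cam('scene'); im=c['img'][:,:,::-1]; pickle.dump(c,open('s1.pkl','wb'))
E
```

```text
[0.593  0.1166 0.2054] [[-0.0003  0.9874  0.1579]
 [-0.0003  0.1579 -0.9874]
 [-1.     -0.0003  0.0002]] 0.9
```

View pics/w1.png

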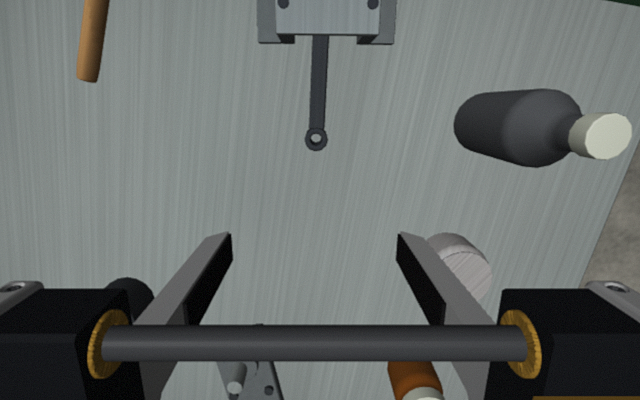

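The wrist view shows the eye's top at (316,137), the arm running up to the lip at about (320,40), and the lip's corners at about (275,34) and (382,38). The spray is off to the right.

```bash
python3 - <<'E'
from h import *
import pickle
w=pickle.load(open('w1.pkl','rb'));g=cv2.cvtColor(w['img'],cv2.COLOR_RGB2GRAY)
for r in (45,60,75,90,105,115):
    row=g[r,295:345].astype(int); m=np.where(row<75)[0]; 
    print(r,m.min()+295,m.max()+295, ray(w,[((m.min()+m.max())/2+295,r)],.032)[0])
a=cv2.resize(w['img'][0:160,240:400,::-1],None,fx=5,fy=5,interpolation=cv2.INTER_CUBIC)[:, :800]; cv2.imwrite('pics/w1z.png',a[:600] if 0 else cv2.resize(a,(600,600)))
print('eye',ray(w,[(316,137)],.036)); L=ray(w,[(275,34),(382,38)],.054);print(L)
E
```

```text
45 313 327 [0.5777 0.2474 0.032 ]
60 312 327 [0.5794 0.2341 0.032 ]
75 311 326 [0.5807 0.2204 0.032 ]
90 311 325 [0.5825 0.2065 0.032 ]
105 310 324 [0.5838 0.1922 0.032 ]
115 310 324 [0.5854 0.1826 0.032 ]
eye [[0.5878 0.1612 0.036 ]]
[[0.5368 0.2465 0.054 ]
 [0.6317 0.2585 0.054 ]]
```

View pics/w1z.png

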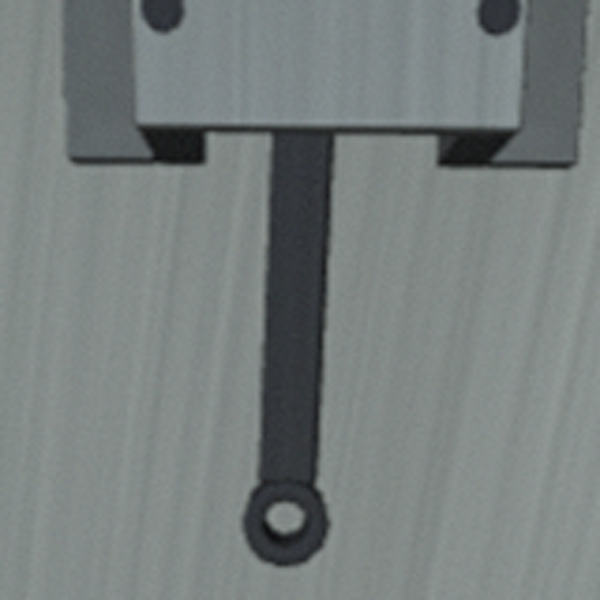

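```bash
python3 - <<'E'
from h import *
import pickle
w=pickle.load(open('w1.pkl','rb'))
f=lambda P:(np.array(P,float)+.5)/3.75-.5+np.array([240,0])
L=ray(w,f([(137,125),(522,128)]),.054);v=L[1]-L[0];print(L,L.mean(0),np.degrees(np.arctan2(v[1],v[0])),np.linalg.norm(v))
H=ray(w,f([(163,12),(498,13)]),.054);v=H[1]-H[0];print(np.degrees(np.arctan2(v[1],v[0])))
B=ray(w,f([(68,160),(577,164)]),.0);v=B[1]-B[0];print(B,B.mean(0),np.degrees(np.arctan2(v[1],v[0])),np.linalg.norm(v))
e=ray(w,f([(286,522)]),.036)[0];print('eye',e)
u=np.array([np.cos(-1.455),np.sin(-1.455),0])
G=e-u*.022; G[2]=.004
print(G,goal(G,-1.455))
E
```

```text
[[0.5377 0.2475 0.054 ]
 [0.6282 0.2614 0.054 ]] [0.583  0.2545 0.054 ] 8.728967286511814 0.09150898451799691
8.979289318512729
[[0.5128 0.2446 0.    ]
 [0.6529 0.2661 0.    ]] [0.5829 0.2554 0.    ] 8.724137704316062 0.1417228995082196
eye [0.588  0.1593 0.036 ]
[0.5855 0.1812 0.004 ] (array([0.593 , 0.1165, 0.2055]), array([-0.0075,  0.0647, -0.2015]), 'd_tool_now(mm)', array([201.4609,   2.8569, -65.11  ]), 'd_tool_goal(mm)', array([201.4719,   0.0509, -65.1386]), 'rotvec', array([0.0426, 0.0002, 0.0001]))
```

Request:
play_rows(
  deltas=[
    [[10, 0, -20, 0.02, 0, 0, 94], [30, 0, -30, 0.0226, 0, 0, 94], [40, 0, -15, 0, 0, 0, 94], [40, 0, 0, 0, 0, 0, 94], [40, 0, 0, 0, 0, 0, 94], [25, 0, 0, 0, 0, 0, 94], [10, 0, 0, 0, 0, 0, 94], [0, 0, 0, 0, 0, 0, 94], [0, 0, 0, 0, 0, 0, 94]],
  ],
  grip_force=20,
)

```text
time_s: 1.85
ee_pos: [0.5849, 0.1817, 0.012]
eef_rot: [1.688, 1.569, 0.234]
force: [-0.3, -0.4, 0.8]
grip_width: 0.0939
```

```bash
python3 - <<'E'
from h import *
c=cam('wrist','w2.png')
print(goal((.5855,.1812,.004),-1.455),tool()[2]['force'])
E
```

```text
(array([0.585 , 0.1819, 0.0123]), array([ 0.0005, -0.0007, -0.0083]), 'd_tool_now(mm)', array([8.2854, 0.3942, 0.7177]), 'd_tool_goal(mm)', array([8.2845, 0.4169, 0.7147]), 'rotvec', array([ 0.0011, -0.0003, -0.0026])) [-0.2021 -0.4261  0.4486]
```

View pics/w2.png

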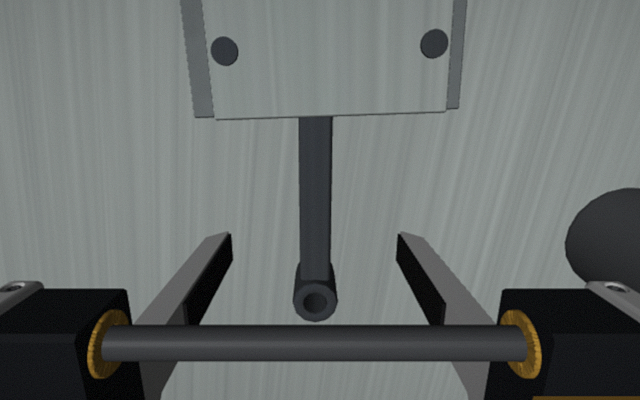

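Request:
play_rows(
  deltas=[
    [[7, 0.4, 0, 0, 0, 0, 94], [0, 0, 0, 0, 0, 0, 50], [0, 0, 0, 0, 0, 0, 10], [0, 0, 0, 0, 0, 0, 10], [0, 0, 0, 0, 0, 0, 10], [0, 0, 0, 0, 0, 0, 10], [0, 0, 0, 0, 0, 0, 10], [0, 0, 0, 0, 0, 0, 10]],
  ],
  grip_force=20,
)

```text
time_s: 2.7
ee_pos: [0.5844, 0.182, 0.0035]
eef_rot: [-1.05, 1.571, -2.504]
force: [-0.0, -0.3, -0.4]
grip_width: 0.0416
```

```bash
python3 - <<'E'
from h import *
c=cam('wrist','w3.png')
p,R,o=tool();print(p,o['force'],o['grip_width'],ray(c,[(315,301)],.036)); print(R.as_matrix())
E
```

```text
[0.5844 0.182  0.0035] [ 0.9971 -0.1209 -0.7643] 0.037266282433318844 [[0.5871 0.1657 0.036 ]]
[[ 0.      0.9931  0.1171]
 [ 0.      0.1171 -0.9931]
 [-1.      0.     -0.    ]]
```

View pics/w3.png

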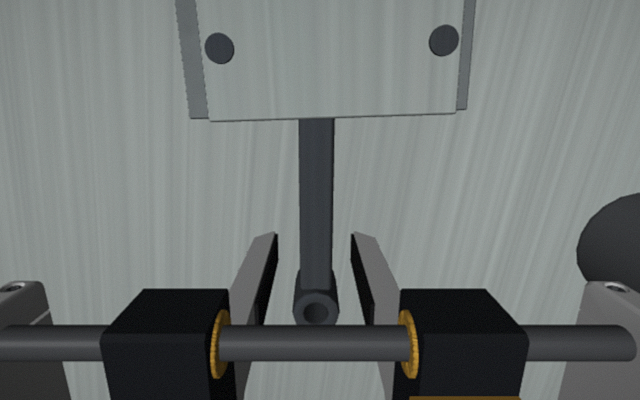

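Request:
play_rows(
  deltas=[
    [[0, 0, 0, 0, 0, 0, 10], [0, 0, 0, 0, 0, 0, 10], [0, 0, 0, 0, 0, 0, 10], [0, 0, 0, 0, 0, 0, 10], [0, 0, 0, 0, 0, 0, 10], [0, 0, 0, 0, 0, 0, 10]],
  ],
  grip_force=20,
)

```text
time_s: 3.35
ee_pos: [0.5844, 0.182, 0.0034]
eef_rot: [2.035, 1.571, 0.582]
force: [-0.1, 0.6, 0.1]
grip_width: 0.0158
```

Request:
play_rows(
  deltas=[
    [[0, 0.2, 4, 0, 0, 0, 10], [0, 0.3, 8, 0, 0, 0, 10], [0, 0.4, 10, 0, 0, 0, 10], [0, 0.4, 10, 0, 0, 0, 10], [0, 0.4, 10, 0, 0, 0, 10], [0, 0.3, 8, 0, 0, 0, 10], [0, 0.2, 4, 0, 0, 0, 10], [0, 0, 0, 0, 0, 0, 10]],
  ],
  grip_force=20,
)

```text
time_s: 4.15
ee_pos: [0.5931, 0.1276, 0.0035]
eef_rot: [-0.113, 1.57, -1.567]
force: [0.1, -2.7, 0.5]
grip_width: 0.0157
```

```bash
python3 - <<'E'
from h import *
c=cam('wrist','w4.png')
p,R,o=tool();print(p,o['force'],o['grip_width'])
E
```

```text
[0.593  0.1279 0.0034] [ 0.6091 -3.1665  0.6782] 0.016198450610098586
```

View pics/w4.png

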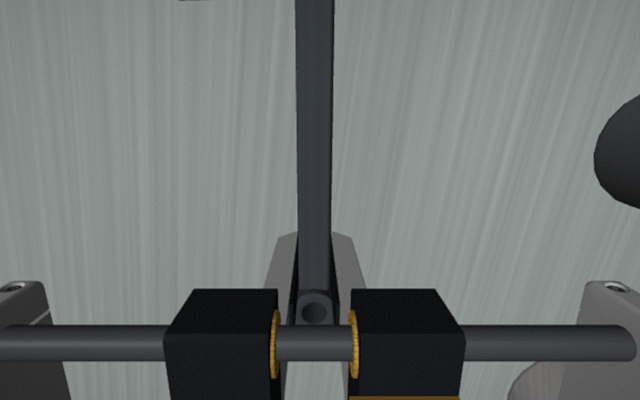

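The eye is still at (315,311) between the fingers and the lever is following. I'll keep drawing.

Request:
play_rows(
  deltas=[
    [[0, 0.2, 4, 0, 0, 0, 10], [0, 0.4, 10, 0, 0, 0, 10], [0, 0.4, 12, 0, 0, 0, 10], [0, 0.4, 12, 0, 0, 0, 10], [0, 0.5, 13, 0, 0, 0, 10], [0, 0.4, 12, 0, 0, 0, 10], [0, 0.4, 10, 0, 0, 0, 10], [0, 0.2, 5, 0, 0, 0, 10], [0, 0, 0, 0, 0, 0, 10], [0, 0, 0, 0, 0, 0, 10]],
  ],
  grip_force=20,
)

```text
time_s: 5.2
ee_pos: [0.605, 0.0511, 0.0034]
eef_rot: [0.111, 1.57, -1.343]
force: [-0.2, -3.2, 0.5]
grip_width: 0.016
```

```bash
python3 - <<'E'
from h import *
c=cam('side');im=c['img'][:,:,::-1]
cv2.imwrite('pics/d5.png',cv2.resize(im[160:310,170:370],None,fx=4,fy=4,interpolation=cv2.INTER_CUBIC))
c=cam('wrist','w5.png');cv2.imwrite('pics/w5.png',c['img'][:,:,::-1])
p,R,o=tool();print(p,o['force'],o['grip_width'])
E
```

```text
[0.6049 0.0515 0.0035] [ 0.9044 -3.5423 -0.6765] 0.015771385496879703
```

View pics/d5.png

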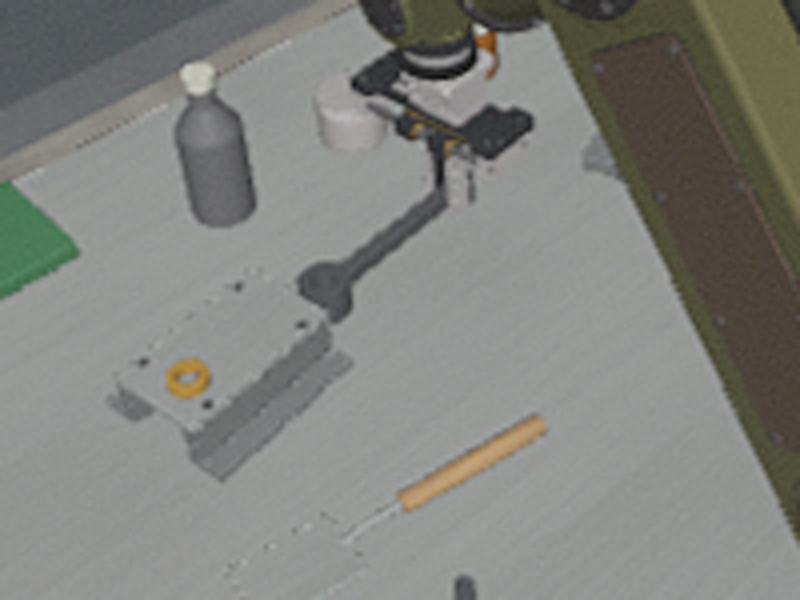

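View pics/w5.png

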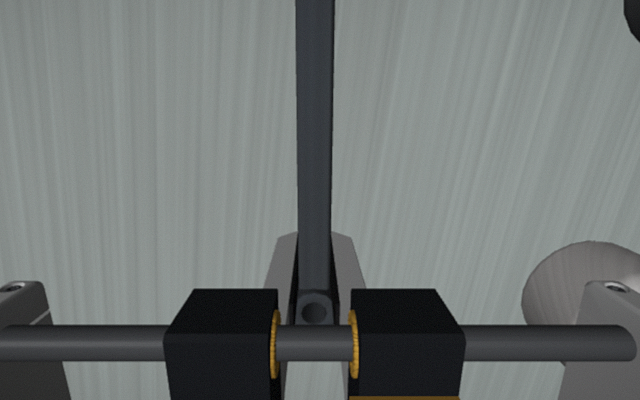

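Side view: the hub, at about (328,290) in the crop, is just outside the plate edge. I'll draw 10 mm more for margin, then open.

Request:
play_rows(
  deltas=[
    [[0, 0.2, 5, 0, 0, 0, 10], [0, 0.2, 5, 0, 0, 0, 10], [0, 0, 0, 0, 0, 0, 10], [0, 0, 0, 0, 0, 0, 10], [0, 0, 0, 0, 0, 0, 30], [0, 0, 0, 0, 0, 0, 60], [0, 0, 0, 0, 0, 0, 94], [0, 0, 0, 0, 0, 0, 94], [0, 0, 0, 0, 0, 0, 94], [0, 0, 0, 0, 0, 0, 94]],
  ],
)

```text
time_s: 6.3
ee_pos: [0.6065, 0.0417, 0.0034]
eef_rot: [-2.079, 1.571, 2.751]
force: [0.2, 0.6, 0.8]
grip_width: 0.0603
```

Request:
play_rows(
  deltas=[
    [[0, 0, 0, 0, 0, 0, 94], [0, 0, 0, 0, 0, 0, 94], [-10, 0, 0, 0, 0, 0, 94], [-30, 0, 0, 0, 0, 0, 94], [-40, 0, 0, 0, 0, 0, 94], [-40, 0, 0, 0, 0, 0, 94], [-40, 0, 0, 0, 0, 0, 94], [-30, 0, 0, 0, 0, 0, 94], [-10, 0, 0, 0, 0, 0, 94], [0, 0, 0, 0, 0, 0, 94]],
  ],
)

```text
time_s: 7.3
ee_pos: [0.6068, 0.0416, 0.2047]
eef_rot: [1.466, 1.568, 0.012]
force: [-0.0, -0.6, -0.1]
grip_width: 0.0939
```

```bash
python3 - <<'E'
from h import *
import pickle
c=cam('wrist','w6.png');pickle.dump(c,open('w6.pkl','wb'))
p,R,o=tool();print(p,o['force'],o['grip_width'],o['time_s'])
E
```

```text
[0.6063 0.0416 0.2029] [-0.1595 -0.7473 -0.2163] 0.09411348960225904 7.35
```

View pics/w6.png

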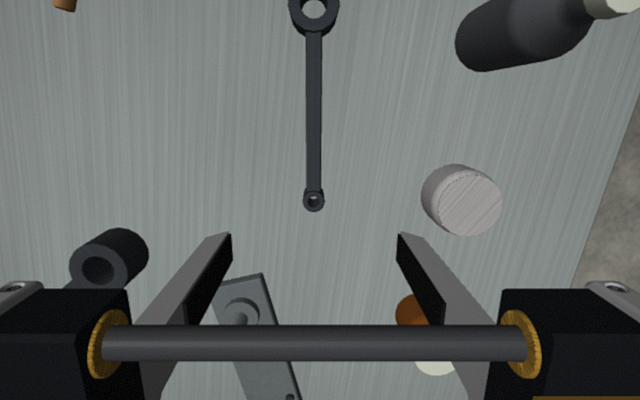

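The lever lies free, with its hub at about (314,8) and eye at (313,201). I'll shift towards the hub for an accurate look.

Request:
play_rows(
  deltas=[
    [[0, 0, -15, 0, 0, 0, 94], [0, 0, -30, 0, 0, 0, 94], [0, 0, -35, 0, 0, 0, 94], [0, 0, -15, 0, 0, 0, 94], [0, 0, 0, 0, 0, 0, 94], [0, 0, 0, 0, 0, 0, 94], [0, 0, 0, 0, 0, 0, 94]],
  ],
)

```text
time_s: 8.05
ee_pos: [0.5955, 0.1349, 0.2031]
eef_rot: [-1.222, 1.57, -2.676]
force: [0.4, 0.6, 0.5]
grip_width: 0.0939
```

```bash
python3 - <<'E'
from h import *
import pickle
c=cam('wrist');im=c['img'][:,:,::-1].copy();pickle.dump(c,open('w7.pkl','wb'))
g=cv2.cvtColor(c['img'],cv2.COLOR_RGB2GRAY)
m=((g<85)*255).astype(np.uint8); m[330:]=0; m[:,:250]=0; m[:,390:]=0
for r in range(120,260,15):
    i=np.where(m[r])[0]; i=i[(i>290)&(i<340)]
    if len(i): print(r,i.min(),i.max(),ray(c,[((i.min()+i.max())/2,r)],.032)[0][:2])
cv2.imwrite('pics/w7.png',im)
cv2.imwrite('pics/w7z.png',cv2.resize(im[40:140,260:380],None,fx=5,fy=5,interpolation=cv2.INTER_CUBIC))
p,R,o=tool();print(p)
E
```

```text
120 293 335 [0.5884 0.1957]
135 307 321 [0.5901 0.1809]
150 307 321 [0.5919 0.1657]
165 307 321 [0.5937 0.1502]
180 307 321 [0.5956 0.1343]
195 308 321 [0.5981 0.118 ]
210 307 321 [0.5995 0.1012]
225 308 321 [0.602  0.0842]
240 308 321 [0.6041 0.0666]
255 308 321 [0.6062 0.0485]
[0.5955 0.1348 0.2032]
```

View pics/w7.png

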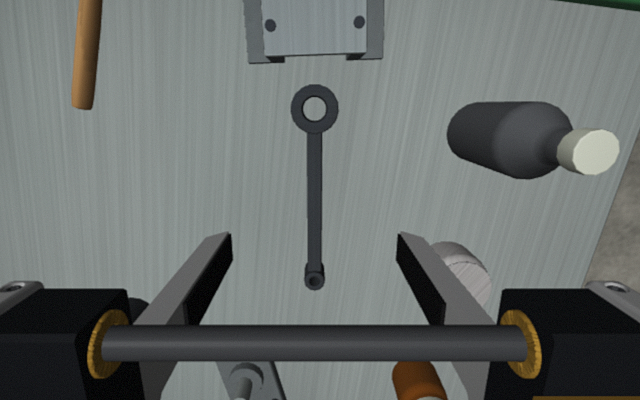

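View pics/w7z.png

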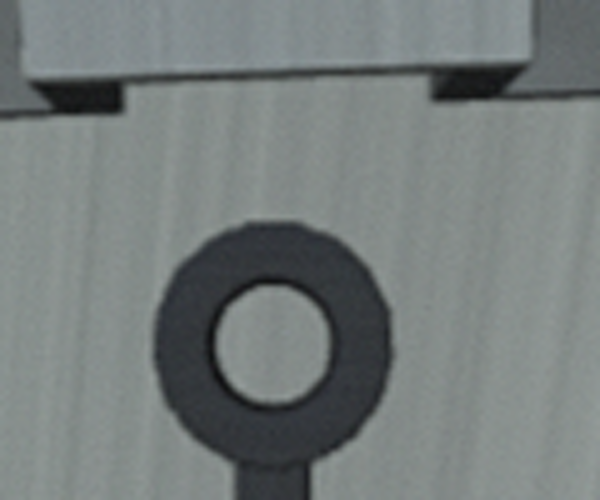

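```bash
python3 - <<'E'
from h import *
import pickle
c=pickle.load(open('w7.pkl','rb'))
h=ray(c,[(314.2,108.0)],.038)[0]; e=ray(c,[(314.5,280)],.036)[0]; print(h,e,np.linalg.norm((h-e)[:2]))
u=np.array([.6041-.5901,.0666-.1809]); print('arm yaw',np.arctan2(u[1],u[0])); v=(e-h);y=np.arctan2(v[1],v[0]);print(y)
b=h+.052*np.array([np.cos(y),np.sin(y),0]); b[2]=.004
print(b,goal(b,y))
br=np.array([.583,.2545]); x=np.array([-.153,.988]); print('hub bridge x',(h[:2]-br)@x-.08)
E
```

```text
[0.5872 0.2074 0.038 ] [0.6096 0.0196 0.036 ] 0.18911136448566176
arm yaw -1.4489187076193832
-1.4519199054303806
[0.5934 0.1558 0.004 ] (array([0.5955, 0.1348, 0.2032]), array([-0.0021,  0.0209, -0.1992]), 'd_tool_now(mm)', array([199.2332,   0.3559, -21.0673]), 'd_tool_goal(mm)', array([199.2359,   0.3529, -21.0425]), 'rotvec', array([-0.0027,  0.0001,  0.0003]))
hub bridge x -0.127174535421284
```

Request:
play_rows(
  deltas=[
    [[10, 0, -6, 0, 0, 0, 94], [30, 0.3, -10, 0, 0, 0, 94], [40, 0, -5, 0, 0, 0, 94], [40, 0, 0, 0, 0, 0, 94], [40, 0, 0, 0, 0, 0, 80], [25, 0, 0, 0, 0, 0, 60], [10, 0, 0, 0, 0, 0, 50], [3, 0, 0, 0, 0, 0, 50], [0, 0, 0, 0, 0, 0, 40], [0, 0, 0, 0, 0, 0, 40]],
  ],
)

```text
time_s: 9.1
ee_pos: [0.594, 0.157, 0.0069]
eef_rot: [1.662, 1.569, 0.208]
force: [0.1, -0.2, -0.5]
grip_width: 0.0494
```

```bash
python3 - <<'E'
from h import *
c=cam('wrist','w8.png')
p,R,o=tool();print(p,o['force'],o['grip_width'])
E
```

```text
[0.5939 0.157  0.0069] [ 0.5384 -0.8165  0.0882] 0.04536334544415731
```

View pics/w8.png

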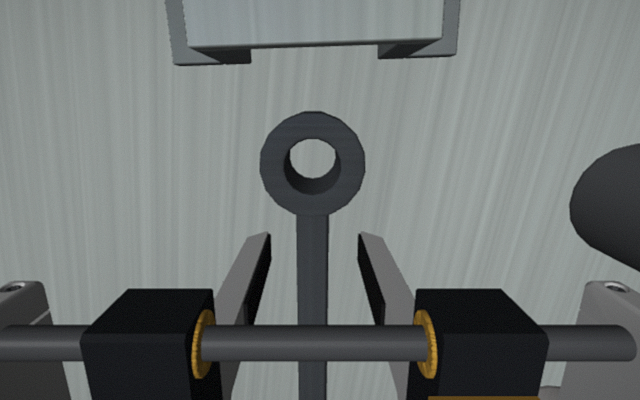

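The hub's top is at about (313,162) and the jaws straddle the arm behind it. Closing now with a firm grip.

Request:
play_rows(
  deltas=[
    [[2, 0, 1, 0, 0, 0, 30], [0, 0, 0, 0, 0, 0, 10], [0, 0, 0, 0, 0, 0, 5], [0, 0, 0, 0, 0, 0, 5], [0, 0, 0, 0, 0, 0, 5], [0, 0, 0, 0, 0, 0, 5], [0, 0, 0, 0, 0, 0, 5], [0, 0, 0, 0, 0, 0, 5], [0, 0, 0, 0, 0, 0, 5]],
  ],
  grip_force=50,
)

```text
time_s: 10.05
ee_pos: [0.5934, 0.1559, 0.0036]
eef_rot: [1.368, 1.571, -0.086]
force: [-1.9, -1.0, 3.5]
grip_width: 0.0152
```

```bash
python3 - <<'E'
from h import *
import pickle
c=cam('wrist','w9.png');pickle.dump(c,open('w9.pkl','wb'))
p,R,o=tool();print(p,R.as_matrix(),o['force'],o['grip_width'])
im=c['img'][:,:,::-1]
cv2.imwrite('pics/w9z.png',cv2.resize(im[90:230,240:390],None,fx=4,fy=4,interpolation=cv2.INTER_CUBIC))
E
```

```text
[0.5934 0.1559 0.0036] [[ 0.0001  0.9931  0.1171]
 [ 0.      0.1171 -0.9931]
 [-1.      0.0001 -0.    ]] [-2.4308 -0.8058  4.0668] 0.015746468616689144
```

View pics/w9z.png

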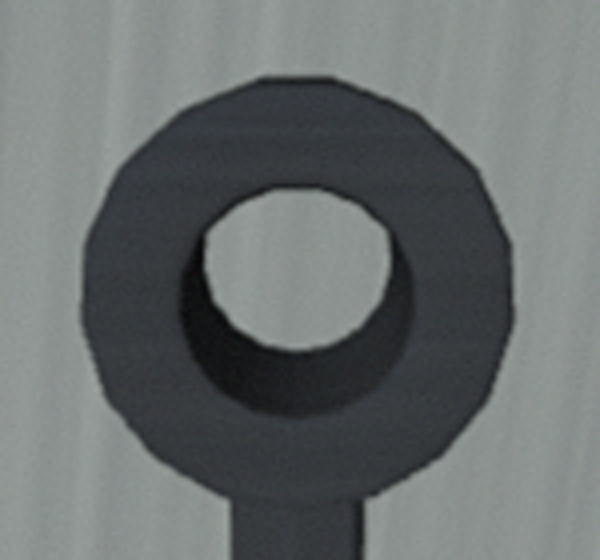

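```bash
python3 - <<'E'
from h import *
import pickle
c=pickle.load(open('w9.pkl','rb'))
f=lambda P:(np.array(P,float)+.5)/4-.5+np.array([240,90])
p,R,o=tool()
h=ray(c,f([(298,302)]),.038)[0];print(h,'hub in tool',R.inv().apply(h-p)*1000)
h2=ray(c,f([(297.5,269)]),.0)[0];print('bore bottom',h2)
a=ray(c,f([(297.5,530)]),.032)[0];print('arm',a,R.inv().apply(a-p)*1000)
s=pickle.load(open('scene0.pkl','rb'))
print('cup',ray(s,[(219,330)],.085),'jar',ray(s,[(371,285)],.08))
E
```

```text
[0.5876 0.2068 0.038 ] hub in tool [-34.4272   0.2364 -51.2761]
bore bottom [0.5878 0.2047 0.    ]
arm [0.5909 0.1788 0.032 ] [-28.4278   0.1962 -23.0671]
cup [[ 0.626  -0.4984  0.085 ]] jar [[ 0.762  -0.1243  0.08  ]]
```

Request:
play_rows(
  deltas=[
    [[-3, 0, 0, 0, 0, 0, 5], [-6, 0, 0, 0, 0, 0, 5], [-10, 0, 0, 0, 0, 0, 5], [-12, 0, 0, 0, 0, 0, 5], [-12, 0, 0, 0, 0, 0, 5], [-8, 0, 0, 0, 0, 0, 5], [-4, 0, 0, 0, 0, 0, 5], [0, 0, 0, 0, 0, 0, 5], [0, 0, 0, 0, 0, 0, 5], [0, 0, 0, 0, 0, 0, 5]],
  ],
  grip_force=50,
)

```text
time_s: 11.1
ee_pos: [0.593, 0.1558, 0.0578]
eef_rot: [-1.498, 1.57, -2.952]
force: [0.0, 0.9, -5.4]
grip_width: 0.0158
```

```bash
python3 - <<'E'
from h import *
import pickle
c=cam('wrist','w10.png');pickle.dump(c,open('w10.pkl','wb'))
im=c['img'][:,:,::-1]
cv2.imwrite('pics/w10z.png',cv2.resize(im[90:230,240:390],None,fx=4,fy=4,interpolation=cv2.INTER_CUBIC))
p,R,o=tool();print(p,R.as_matrix(),o['force'],o['moment'],o['grip_width'])
c=cam('scene');im=c['img'][:,:,::-1]
cv2.imwrite('pics/s10.png',cv2.resize(im[110:260,300:500],None,fx=4,fy=4,interpolation=cv2.INTER_CUBIC))
E
```

```text
[0.5931 0.1558 0.0579] [[-0.0009  0.9931  0.1172]
 [-0.0002  0.1172 -0.9931]
 [-1.     -0.0009  0.0001]] [ 0.1449 -0.4003 -6.2001] [-0.0381 -0.0086  0.0086] 0.015152180087484278
```

View pics/w10z.png

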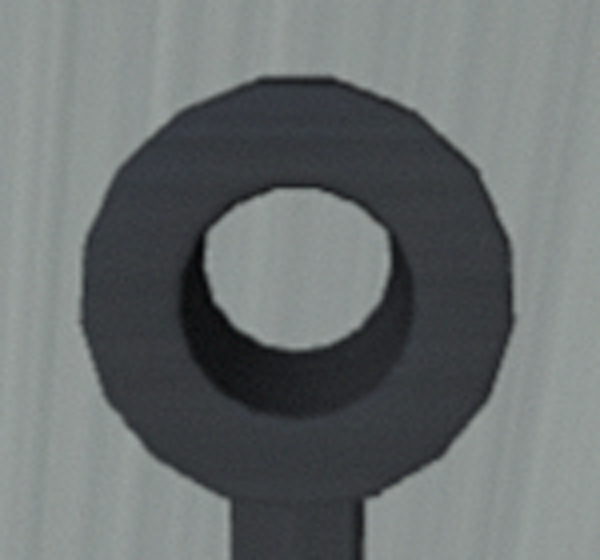

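View pics/s10.png

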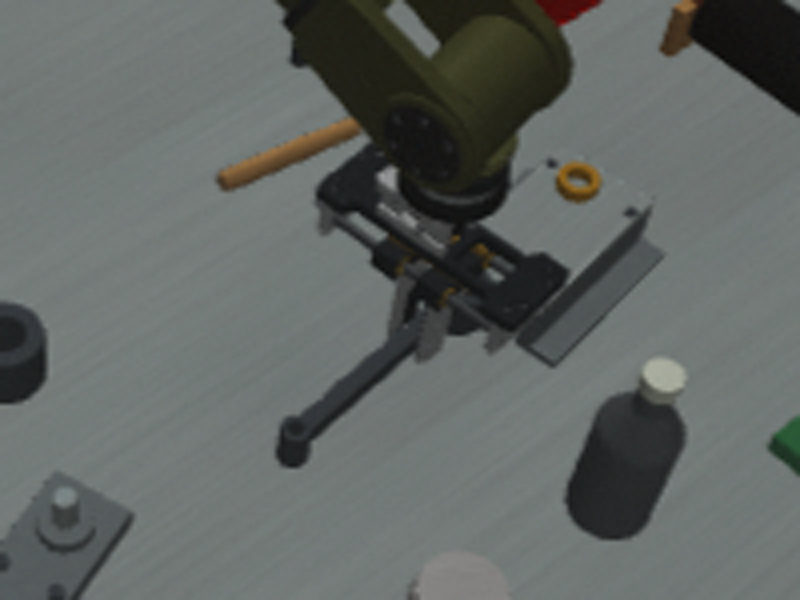

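The hub looks identical to the view before the lift, so the lever is level. Next I'll locate the stud top more exactly from the stored wrist views.

```bash
python3 - <<'E'
from h import *
import pickle
a=pickle.load(open('wrist0.pkl','rb'))['img'][240:400,250:400,::-1]
b=pickle.load(open('w6.pkl','rb'))['img'][260:400,190:320,::-1]
A=cv2.resize(a,None,fx=3.5,fy=3.5,interpolation=cv2.INTER_CUBIC);cv2.imwrite('pics/z0.png',A)
B=cv2.resize(b,None,fx=4,fy=4,interpolation=cv2.INTER_CUBIC);cv2.imwrite('pics/z6.png',B)
E
```

```text
(no output)
```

View pics/z0.png

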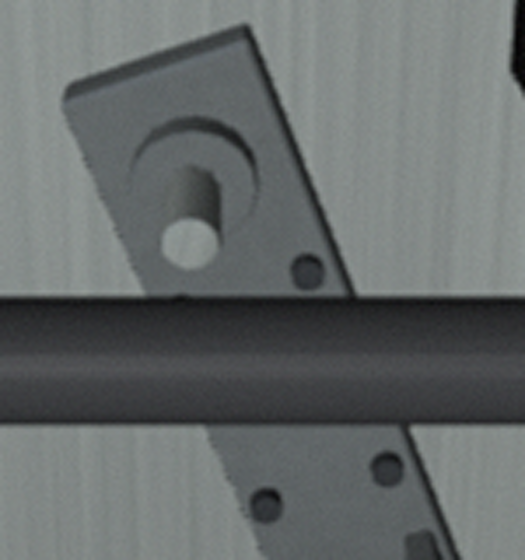

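View pics/z6.png

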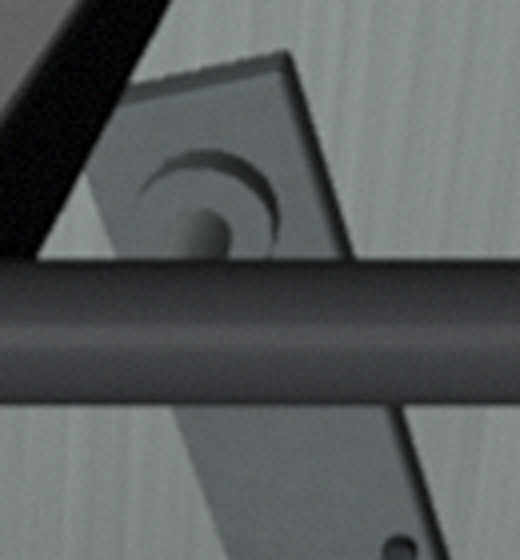

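```bash
python3 - <<'E'
from h import *
import pickle
c=pickle.load(open('wrist0.pkl','rb'))
f=lambda P:(np.array(P,float)+.5)/3.5-.5+np.array([250,240])
S=ray(c,f([(190,243)]),.062)[0];print('stud',S)
for q in ([(246,30),(350,297)],[(246,30),(458,558)],[(308,271),(388,468)],[(66,105),(143,290)]):
    P=ray(c,f(q),.018);v=P[1]-P[0];print(np.arctan2(v[1],v[0]))
s=pickle.load(open('scene0.pkl','rb'))
g=lambda P:(np.array(P,float)+.5)/6-.5+np.array([250,220])
S2=ray(s,g([(398,85)]),.062)[0];print('stud s',S2)
for q in ([(301,183),(195,326)],[(385,230),(280,376)]):
    P=ray(s,g(q),.018);v=P[1]-P[0];print('s',np.arctan2(v[1],v[0]))
E
```

```text
stud [ 0.5391 -0.1378  0.062 ]
-1.2205675700027425
-1.21081105483786
-1.2142292686803
-1.2411748955824264
stud s [ 0.5389 -0.1367  0.062 ]
s -1.2090997320948742
s -1.2143776234142032
```

```bash
python3 - <<'E'
from h import *
y=-1.214;u=np.array([np.cos(y),np.sin(y),0]);n=np.array([-u[1],u[0],0])
T=np.array([.539,-.1372,0])+.0513*u-.00024*n;T[2]=.0906
print(T,goal(T,y))
E
```

```text
[ 0.5567 -0.1854  0.0906] (array([0.5931, 0.1558, 0.058 ]), array([-0.0364, -0.3412,  0.0326]), 'd_tool_now(mm)', array([-32.5548, -76.1688, 334.5738]), 'd_tool_goal(mm)', array([ -32.63  , -153.2922,  306.982 ]), 'rotvec', array([-0.2394, -0.0001,  0.0008]))
```

Request:
play_rows(
  deltas=[
    [[-5, 0, 0, 0, 0, 0, 5], [-12, 0, 0, 0, 0, 0, 5], [-15, 0, 3, 0, 0, 0, 5], [-12, -2, 8, 0, 0, 0, 5], [-6, -3, 14, 0, 0, 0, 5], [0, -5, 20, 0, 0, 0, 5], [0, -6, 25, 0, 0, 0, 5], [0, -6, 26, 0, 0, 0, 5], [0, -6, 26, 0, 0, 0, 5], [0, -6, 26, 0, 0, 0, 5]],
  ],
)

```text
time_s: 12.2
ee_pos: [0.5763, 0.0027, 0.1089]
eef_rot: [0.778, 1.571, -0.676]
force: [0.3, 0.1, -6.0]
grip_width: 0.0159
```

Request:
play_rows(
  deltas=[
    [[0, -6, 26, 0, 0, 0, 5], [0, -6, 26, 0, 0, 0, 5], [0, -6, 26, 0, 0, 0, 5], [0, -6, 26, 0, 0, 0, 5], [0, -6, 26, 0, 0, 0, 5], [0, -5, 22, 0, 0, 0, 5], [0, -4, 17, 0, 0, 0, 5], [0, -2, 11, 0, 0, 0, 5], [0, -1, 6, 0, 0, 0, 5], [0, 0, 0, 0, 0, 0, 5]],
  ],
)

```text
time_s: 13.2
ee_pos: [0.5569, -0.1851, 0.1084]
eef_rot: [-2.048, 1.571, 2.781]
force: [-0.3, 0.2, -5.3]
grip_width: 0.0155
```

Request:
play_rows(
  deltas=[
    [[0, 0, 0, -0.02, 0, 0, 5], [0, 0, 0, -0.04, 0, 0, 5], [0, 0, 0, -0.05, 0, 0, 5], [0, 0, 0, -0.05, 0, 0, 5], [0, 0, 0, -0.04, 0, 0, 5], [0, 0, 0, -0.025, 0, 0, 5], [0, 0, 0, -0.0144, 0, 0, 5], [0, 0, 0, 0, 0, 0, 5], [0, 0, 0, 0, 0, 0, 5]],
  ],
)

```text
time_s: 14.1
ee_pos: [0.557, -0.1846, 0.1085]
eef_rot: [-2.557, 1.571, 2.512]
force: [0.7, -1.0, -6.1]
grip_width: 0.0154
```

```bash
python3 - <<'E'
from h import *
import pickle
c=cam('wrist','w11.png');pickle.dump(c,open('w11.pkl','wb'))
p,R,o=tool();print(o['force'],o['grip_width'],o['time_s'])
print(goal((.5567,-.1854,.0906),-1.214))
c=cam('scene');pickle.dump(c,open('s11.pkl','wb'));im=c['img'][:,:,::-1]
cv2.imwrite('pics/s11.png',cv2.resize(im[180:330,230:430],None,fx=4,fy=4,interpolation=cv2.INTER_CUBIC))
E
```

```text
[ 0.7608  0.2467 -6.4486] 0.015391706736618993 14.15
(array([ 0.557 , -0.1847,  0.1084]), array([-0.0003, -0.0007, -0.0178]), 'd_tool_now(mm)', array([17.8401, -0.5207,  0.6006]), 'd_tool_goal(mm)', array([17.8401, -0.5218,  0.5998]), 'rotvec', array([-0.0003, -0.    ,  0.    ]))
```

View pics/w11.png

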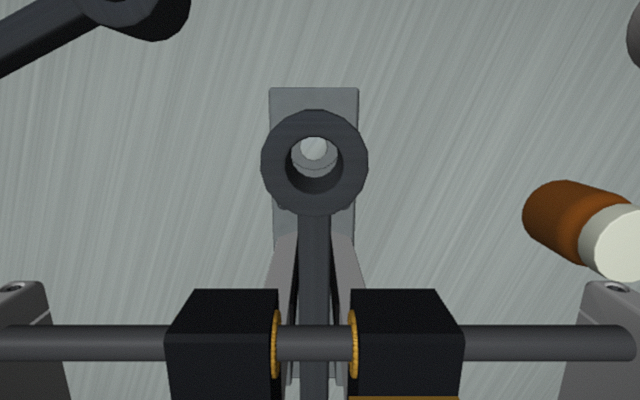

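View pics/s11.png

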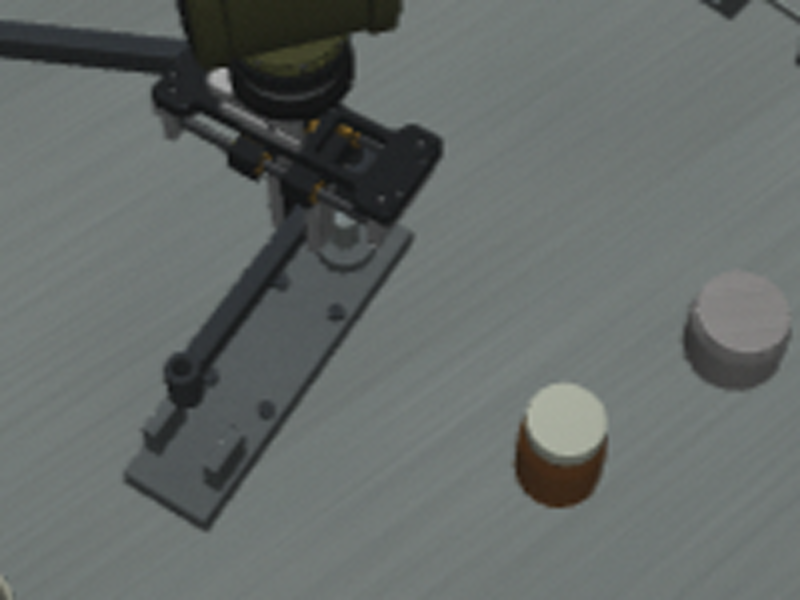

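The stud's bright top shows through the bore at (314,148). Lowering to 25 mm clear.

Request:
play_rows(
  deltas=[
    [[3, -0.2, 0.2, 0, 0, 0, 5], [5, -0.3, 0.4, 0, 0, 0, 5], [5, 0, 0, 0, 0, 0, 5], [3.5, 0, 0, 0, 0, 0, 5], [1.5, 0, 0, 0, 0, 0, 5], [0, 0, 0, 0, 0, 0, 5], [0, 0, 0, 0, 0, 0, 5], [0, 0, 0, 0, 0, 0, 5], [0, 0, 0, 0, 0, 0, 5]],
  ],
)

```text
time_s: 15.1
ee_pos: [0.5568, -0.1855, 0.0906]
eef_rot: [0.866, 1.571, -0.348]
force: [-0.4, 0.1, -6.9]
grip_width: 0.0154
```

```bash
python3 - <<'E'
from h import *
import pickle
c=cam('wrist','w12.png');pickle.dump(c,open('w12.pkl','wb'))
im=c['img'][:,:,::-1]
cv2.imwrite('pics/w12z.png',cv2.resize(im[90:230,240:390],None,fx=4,fy=4,interpolation=cv2.INTER_CUBIC))
p,R,o=tool();print(o['force'],o['grip_width'],o['joint_vel'],o['time_s'])
print(goal((.5567,-.1854,.0906),-1.214))
E
```

```text
[-0.523  -0.3222 -5.7648] 0.015727851296650785 [ 0.0013  0.0015  0.0013  0.0005 -0.0013  0.0003] 15.15
(array([ 0.5568, -0.1855,  0.0906]), array([-0.0001,  0.0001,  0.    ]), 'd_tool_now(mm)', array([-0.0162, -0.029 , -0.1024]), 'd_tool_goal(mm)', array([-0.0161, -0.029 , -0.1024]), 'rotvec', array([ 0.    ,  0.0001, -0.0002]))
```

View pics/w12z.png

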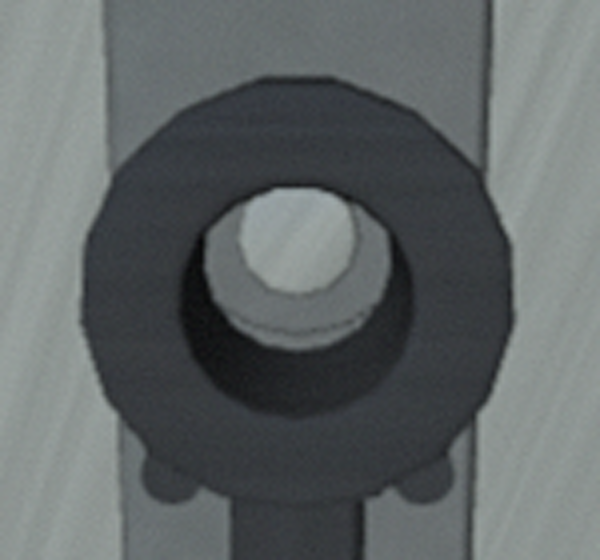

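```bash
python3 - <<'E'
from h import *
import pickle
c=pickle.load(open('w12.pkl','rb'))
f=lambda P:(np.array(P,float)+.5)/4-.5+np.array([240,90])
s=ray(c,f([(297,239.5)]),.062)[0];h=ray(c,f([(297.5,301.5)]),.125)[0];print(s,h,(h-s)[:2]*1000)
y=-1.214;u=np.array([np.cos(y),np.sin(y)]);print('along',(h-s)[:2]@u*1000)
L=ray(c,f([(105,20),(126,540)]),.018);Rr=ray(c,f([(491,20),(476,500)]),.018)
for P in(L,Rr):
    v=P[1]-P[0];print('edge yaw',np.arctan2(v[1],v[0]))
E
```

```text
[ 0.539  -0.1388  0.062 ] [ 0.5386 -0.1375  0.125 ] [-0.4223  1.3606]
along -1.422403773241651
edge yaw -1.2094349703235652
edge yaw -1.2076691872616752
```

All checks are within tolerance: hub about 1.4 mm off the stud, yaw within 0.01 rad, about 25 mm clear. Handing in.

```bash
python3 - <<'E'
from h import *
print(hand_in())
E
```

```text
the job is handed in; nothing more can be done
None
```

The lever is held level over the pivot fixture in the gripper, and I handed the job in at about 15 s of robot time. No verdict was reported.

**What I did:**
- I gripped the lever near its eye and drew it about 142 mm out along the bed. It stayed flat, with the hub about 47 mm outside the lip where 24 mm is needed.
- I then regripped it about 51 mm from the hub's axis with 50 N, lifted it level, carried it over and turned it in line with the fork.

**Last checks:**

| Check | Measured | Limit |
|---|---|---|
| Hub axis from stud axis | about 1.4 mm | 8 mm |
| Lever underside above the stud's top | about 25 mm | 8 to 50 mm |
| Arm direction against the fixture | within about 0.01 rad | 0.12 rad |

- **Level:** I judged this by eye. The hub looked the same in the wrist camera before the lift and in the final pose, so I saw no tilt.
- **At rest:** joint speeds were close to zero, and the load on the wrist was about 6 N.
- **Disagreements:** no check failed. The separate estimates of the stud's position agreed to 1–2 mm.
- **Not measured:** I did not measure the loose objects again at the end. The later pictures showed no contact with any of them, but not every object was in view.

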